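# Plug the dial gauge into the air coupler

## Task

Connect the round dial gauge to the watch pressure tester's air coupler, pressing gently: pull the coupler's spring sleeve straight back (down) until it catches and stays back when you let go. Then take the gauge out of the stand, push its plug straight into the coupler until the sleeve springs fully forward and locks it, and let go. Leave the silencer in the stand and do not disturb the loupe or the gold-coloured watch head.

Things in the scene. Friction and masses are not known exactly. Their poses are not given: they have to be found in the camera images.
- coupler: upright air coupler, fixed. Origin: centre of the underside, on its vertical axis. Base plate 112x112x8 mm, grey block 88x88 mm up to z=30 mm, then a brass tube (outside 34, bore 24 mm) up to the mouth at z=89 mm; the sleeve slides on it. Its core (catch and valve) sits 0 to 8 mm deeper, differing at every start, unseen: stops must be felt. Over 20 N on the sleeve, 28 N on the plug does damage
- mouth (a point): centre of the mouth (rim of the tube, 89 mm up). With the sleeve forward, dogs in the bore block the plug 8 mm down. A spring valve lies 17-25 mm down, travel 8 mm to a hard stop: 3 N at first, up to about 17 N at the end. Some 2 mm before its stop it frees the sleeve (nose then 23-31 mm below the mouth). An unlocked plug is pushed back up; a locked one has a few mm of play
- sleeve_flange (a point): on the coupler's axis, level with the top face of the sleeve's bottom flange, 67 mm above the table when forward; moves with the sleeve. The aluminium sleeve has 46 mm outside diameter and reaches 21 mm up from here; the flange is 58 mm in diameter, 5 mm thick: fingertips on either side of the sleeve can press down on it
- sleeve (a joint): how far the sleeve is pulled back (down), in m; 0 = fully forward (up). Its spring pushes up with 5 N at 0, 7 N at the end; passing the catch takes more, up to about 13 N in all. The catch holds it 10 to 30 mm back, differing at every start; a hard stop follows 1.5 mm further. Going by measured poses alone will jam or miss the catch
- gauge_grip (a point): centre of the gauge's round dark body (44 mm diameter, 28 mm high, white dial on top), z up. Below: 8 mm stem, brass collar (32 mm diameter, 10 mm thick, underside 32 mm below here), brass plug 22 mm diameter, 34 mm long, with groove and tapered nose (17 mm at the tip, 66 mm below here). 0.16 kg. Starts upright in one of the stand's two holes, collar on the stand's top
- silencer_mid (a point): centre of the slim dark ribbed cylinder (27 mm diameter, 34 mm high) of the silencer, a fitting with the same plug as the gauge that stands in the other hole of the stand; z up. Must stay there
- stand: black stand block, 70 x 120 x 40 mm, fixed; origin at the centre of its underside, long side along its own y. Two 26 mm through holes at y = -35 and +35 mm
- loupe: black and silver watchmaker's loupe, 33 mm diameter, 31 mm high, standing loose on the table; origin at the centre of its underside
- watch_head_a: gold-coloured watch head without strap, 45 x 42 x 10 mm, lying loose on the table; origin at the centre of its underside

How it is judged:
On the way:
1. the sleeve is caught back and stays there with the hand off it (value of joint sleeve above 0.0085 m and contact force between the fingers and coupler below 0.3 N), for 0.2 s.
At the end, for the whole second after the job is handed in: the gauge stands upright and at rest in the coupler (within 6 mm and 0.12 rad of its axis, grip centre under 137 mm above its underside), the sleeve is within 2.5 mm of fully forward, the silencer is in its hole (moved under 15 mm), loupe and watch head lie within 20 mm of where they were (value of joint sleeve below 0.0025 m and z of gauge_grip in the frame of coupler below 0.137 m and horizontal distance between gauge_grip and mouth below 0.006 m and angle between gauge_grip's own z axis and vertical below 0.12 rad and linear speed of gauge below 0.02 m/s and distance of silencer_mid from where it was at the start of the episode below 0.015 m and distance of each of loupe, watch_head_a from where it was at the start of the episode below 0.02 m); the robot touches nothing.
It fails at once if the sleeve is rammed against its end stop with more than 14 N beyond its spring, or the arm's body presses on the coupler with more than 30 N (contact force between lip and stop above 14 N or contact force between the arm and coupler above 30 N).
It fails at once if the gauge is pressed against the coupler with more than 30 N (contact force between gauge and coupler above 30 N).
It fails at once if the silencer is taken out of or knocked about in the stand (distance of silencer_mid from where it was at the start of the episode above 0.015 m).
It fails at once if the loupe or the gold-coloured watch head is pushed away (distance of any of loupe, watch_head_a from where it was at the start of the episode above 0.02 m).
It also fails if it takes over 72 s, if anything falls off the work surface, if the arm or the gripper's body presses on something with over 40 N, if the wrist force passes 120 N, or if a joint passes its speed limit or range.

## Robot

A 7-joint arm with a two-finger parallel gripper is mounted at the origin on the work surface; the furniture and walls round the work are solid. World frame = base frame: x ahead of the robot, y to its left, z up, the work surface at z = 0. Lengths are in m, angles in rad, forces in N, time in s.
With the tool pointing down it reaches from about 0.425 to 0.875 m from the base axis. Payload 8.4 kg.
Tool frame: the origin (TCP) lies at the very end of the fingers, on their centre line; the grasp point (between the pads) lies 19 mm behind it; z points along the fingers, y is the line along which they close (so a half turn about z gives the same grasp; the last joint's range is limited). The gripper opens to 87 mm and grips with 3 to 60 N. Pads are 19 mm wide; open, the fingers measure 117 mm over their backs; the gripper's body (75 mm by 190 mm) begins 51 mm behind the grasp point.
Start: joints at [-1.237, 0.333, 0.04, 1.465, -0.013, 1.343, -0.059], TCP at [0.273, 0.59, 0.223] pointing down, gripper open.
Joint ranges: [-2.58, 2.58], [-0.38, 2.09], [-1.3, 1.39], [0.25, 2.4], [-1.5, 4.64], [0.08, 2.09], [-2.65, 2.65]. Speed limits (rad/s): [2.22, 2.22, 2.79, 2.79, 3.14, 3.14, 3.14].

## Interface

Orientations are given as a rotation vector (axis times angle).
In Python, from cell import robot, imaging gives the robot as it stands.
- The arm moves only by the tool apply_moves, never from a script. Its argument "steps" is one flat list of numbers, 7 for each row, row after row: the shift along the tool's x, y, z in cm, then the turn, a rotation vector about the tool's x, y, z in degrees, then the finger opening in cm, from 0 to 8.7. A call has 1 to 20 rows; each row shifts and turns the commanded pose from where the row before left it, along the tool's axes as they then stand; what a row does not reach is not made up. A row lasts 1/8 s, in which the tool goes at most 62.5 mm and 10.7 degrees, less where a joint would pass 70% of its speed; a pose out of reach is approached as far as the arm can. A call is refused whole if a number of a shift passes 6.25 or a number of a turn 10.7, either way. A call with a gripper value outside its range is refused whole. The fingers move at their own pace and stop on an object; "newtons" is the grip in N (left out, the last holds). Time passes only in rows, so rows that do not move let the fingers close. It gives the time, the measured TCP pose, the force, the opening and the grip force at its end, in the units of the state.
- robot.read_state(): the state, without advancing time (a new reading comes with each control period).
- imaging.snapshot(name): name is "scene" or "top" or "wrist"; returns (picture, depth): 400x640x3 uint8, red, green, blue; 400x640 float32, m along the optical axis (not along the pixel's ray), 0 where there is no reading.
- imaging.get_calibration(name): a dict with "camera_matrix" (3x3 intrinsics, pixels), "rvec" (rotation vector, rad) and "tvec" (3), from world to camera coordinates, as OpenCV has them; the wrist camera has in their place "T_tool_cam" (4x4, takes a point from camera to tool coordinates, whose origin is the TCP and whose axes are the flange's). Camera axes: x right, y down, z forward; pixel columns grow to the right and rows downward; lengths in m; the calibration is good to about 2 mm. A picture is of the moment at which its call begins: read the wrist's pose just before it. get_calibration takes no time and is no camera call.
- robot.close_job(): hands the job in; it is judged then, once.
The state is a dict: "time_s": time; "joints": joint angles; "qd": joint speeds; "joint_torque": joint torques, N m; "tool_pos": TCP position; "orientation": TCP orientation; "force": force on the tool from outside, world axes, zero at the start; "torque": the same for the moment, N m; "grip_width": finger opening in m; "grasp_force": force on a finger pad.
Only numpy, scipy, OpenCV 4.12 (cv2) and the standard library are available. Lean on these libraries where they do the work, as an engineer would, in place of code of your own. Each camera call takes 0.05 s, during which the arm holds its last target. There are 200 camera calls.

## Working session

There is one attempt and no reset: what is moved stays moved. The work goes in short steps, Python scripts to look and compute and a tool call to move; the robot and the scene stay as the last step left them, time stands still between calls to the robot, and variables do not carry over. Pictures are saved under pics/ and viewed, at most 10 in all, crops included, and the job is handed in when it is done.

Besides the shell and the picture viewer there is one more tool, called after "Request:" as name(argument=value, ...) on one line, values as JSON. apply_moves: Moves the arm, as the interface text tells. Its arguments: {"type":"object","properties":{"steps":{"type":"array","items":{"type":"number"}},"newtons":{"type":"number"}},"required":["steps"]}

```bash
mkdir -p pics; ls
cat > h.py <<'E'
import numpy as np, cv2
from cell import robot, imaging
from scipy.spatial.transform import Rotation as R
def cam(name):
    s=robot.read_state(); im,d=imaging.snapshot(name); c=imaging.get_calibration(name)
    K=np.array(c["camera_matrix"])
    if name=="wrist":
        T=np.eye(4);T[:3,:3]=R.from_rotvec(s["orientation"]).as_matrix();T[:3,3]=s["tool_pos"]
        T=T@np.array(c["T_tool_cam"])
    else:
        M=np.eye(4);M[:3,:3]=cv2.Rodrigues(np.array(c["rvec"],float))[0];M[:3,3]=np.ravel(c["tvec"]);T=np.linalg.inv(M)
    return im,d,K,T
def cloud(d,K,T):
    v,u=np.mgrid[:d.shape[0],:d.shape[1]]
    P=np.stack([(u-K[0,2])/K[0,0]*d,(v-K[1,2])/K[1,1]*d,d],-1)
    P=P@T[:3,:3].T+T[:3,3]; P[d==0]=np.nan
    return P
E
python3 - <<'E'
from h import *
for n in ["top","scene"]:
    im,d,K,T=cam(n); np.savez(n,im=im,d=d,K=K,T=T)
    cv2.imwrite(f"pics/{n}0.png",im[...,::-1]); print(n,K,T)
s=robot.read_state();print(s)
E
```

```text
pics
top [[415.81339477   0.         318.95392525]
 [  0.         415.81339477 201.38096383]
 [  0.           0.           1.        ]] [[-0.02902391 -0.98227922  0.18516251  0.3813285 ]
 [-0.99948433  0.03106455  0.00812859  0.04074713]
 [-0.01373654 -0.1848311  -0.9826743   0.90689085]
 [ 0.          0.          0.          1.        ]]
scene [[388.47924823   0.         317.86785702]
 [  0.         388.47924823 196.86101126]
 [  0.           0.           1.        ]] [[ 0.69583158 -0.35533357  0.62414459 -0.00372967]
 [-0.71820302 -0.34222862  0.60585806 -0.47764474]
 [-0.00168157 -0.8698377  -0.49333512  0.53080973]
 [ 0.          0.          0.          1.        ]]
{'time_s': 0.1, 'joints': array([-1.23722828,  0.3338201 ,  0.03985914,  1.46612893, -0.01345852,
        1.34330592, -0.05848664]), 'qd': array([-0.00199183,  0.000918  ,  0.00089163, -0.0029607 , -0.00136025,
        0.00103799,  0.00070629]), 'joint_torque': array([ 4.27997962e-03, -6.57808328e+01,  1.34035382e+00, -4.04702640e+01,
       -5.95970429e-02,  4.11203178e-02,  6.93611764e-05]), 'tool_pos': array([0.27242619, 0.58971217, 0.2217874 ]), 'orientation': array([-6.74442102e-01, -3.06806686e+00,  2.15371441e-03]), 'force': array([ 0.60405823, -0.1578274 ,  0.00233926]), 'torque': array([ 0.01315202,  0.01111074, -0.04205966]), 'grasp_force': 0.0, 'grip_width': 0.08677299960284283}
```

View pics/top0.png

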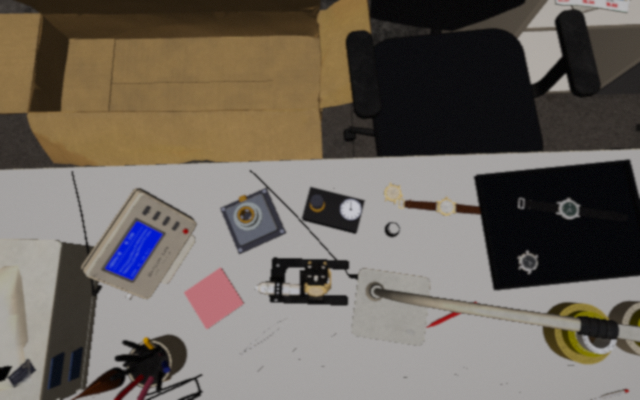

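View pics/scene0.png

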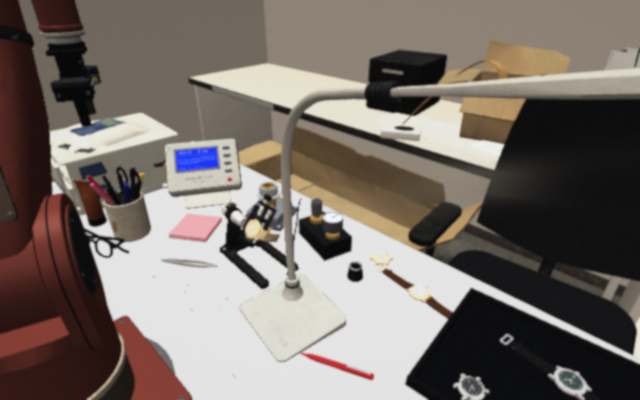

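The top view shows the coupler at (247,215), the silencer at (318,203), the gauge dial at (350,208), the watch head at (394,193), the loupe at (392,228), and the lamp post with its arm running right from (375,290). The scene view shows the same things, with the lamp arm high up.

Run:
```python
from h import *
f=np.load("top.npz");im,d,K,T=[f[k] for k in("im","d","K","T")]
P=cloud(d,K,T)
def rep(n,m,out=None):
    q=P[m]; print(n,m.sum(),np.round(np.nanmedian(q,0),4),np.round(np.nanmin(q,0),4),np.round(np.nanmax(q,0),4))
def box(u0,u1,v0,v1):
    m=np.zeros(d.shape,bool);m[v0:v1,u0:u1]=1;return m
z=P[...,2]
g=im.min(-1)
def ell(n,m):
    c=max(cv2.findContours(m.astype(np.uint8),0,2)[0],key=cv2.contourArea);print(n,cv2.minAreaRect(c),cv2.minEnclosingCircle(c)); return np.array(cv2.minAreaRect(c)[0])
def ray(uv,h):
    r=T[:3,:3]@np.array([(uv[0]-K[0,2])/K[0,0],(uv[1]-K[1,2])/K[1,1],1]);t=(h-T[2,3])/r[2];return T[:3,3]+t*r
m=box(335,366,193,225)&(g>120)&(z>.05); rep("dial",m); print(ray(ell("dial",m),.1))
print("z hist gauge",np.round(np.nanpercentile(z[box(345,355,203,213)],[10,50,90]),4))
print("stand z",np.round(np.nanpercentile(z[box(330,337,195,222)],[10,50,90]),4))
m=box(300,370,180,240)&(z>.025)&(z<.055); rep("standtop",m); 
m=box(300,335,180,225)&(z>.06); rep("silencer",m)
m=box(335,370,185,235)&(z>.07); rep("gauge",m)
m=box(215,290,180,255)&(z>.022)&(z<.036); rep("block",m); print(ray(ell("block",m),.03))
m=box(215,290,180,255)&(z>.05); rep("coupler upper",m); print(ray(ell("c",m),.088))
m=box(215,290,180,255)&(z>.08); rep("coupler top",m); 
for n,b in (("head",(382,405,182,205)),("loupe",(382,402,218,240))):
    m=box(*b)&(z>.006); rep(n,m)
m=box(250,360,255,310)&(z>.03); rep("holder",m)
m=box(80,200,180,300)&(z>.03); rep("box",m)
m=box(350,640,240,345)&(z>.1); rep("lamp",m)
big=cv2.resize(im[165:255,205:415],None,fx=3.8,fy=3.8,interpolation=cv2.INTER_CUBIC);cv2.imwrite("pics/crop1.png",big[...,::-1])
for r in range(180,250,6): print(r,np.round(z[r,215:290:5]*1000))
```

```text
dial 323 [ 0.5183 -0.0149  0.0865] [ 0.498  -0.0343  0.083 ] [0.5387 0.0043 0.0909]
dial ((350.5000305175781, 209.00003051757812), (19.091880798339844, 19.091880798339844), 45.0) ((350.5, 209.0), 10.30786418914795)
[ 0.51617391 -0.01412642  0.1       ]
z hist gauge [0.0844 0.0866 0.0885]
stand z [0.0381 0.04   0.0419]
standtop 1372 [0.5225 0.0282 0.04  ] [ 0.4685 -0.0454  0.025 ] [0.5768 0.0897 0.0535]
silencer 158 [0.5352 0.0533 0.0915] [0.5243 0.0412 0.0612] [0.5504 0.0663 0.095 ]
gauge 390 [ 0.5168 -0.0134  0.0865] [ 0.4965 -0.0343  0.0706] [0.5387 0.0079 0.0909]
block 1163 [0.5098 0.183  0.0295] [0.4585 0.1122 0.0221] [0.5973 0.2501 0.0359]
block ((249.32994079589844, 216.7422637939453), (45.69057846069336, 41.62919616699219), 66.03751373291016) ((250.5, 219.5), 27.57726287841797)
[0.51788417 0.19764049 0.03      ]
coupler upper 613 [0.5118 0.194  0.0814] [0.4849 0.1668 0.0503] [0.5431 0.225  0.0929]
c ((247.0, 216.0), (26.870054244995117, 28.284271240234375), 45.0) ((246.89805603027344, 215.9368896484375), 14.252158164978027)
[0.51049464 0.19192505 0.088     ]
coupler top 322 [0
[... 580 characters left out ...]
 0. -1.  1.  0. -1. 27.  1. -0. -0. -2.]
192 [ 0.  1.  3.  1. -0. -0. -2. -2.  6. 10.  6.  0.  1.  1.  2.]
198 [ 3.  1. -0. -3.  1. 26. 24. 29. 31. 30. 10.  7. -2.  1. -0.]
204 [-3.  0.  1.  9. 27. 31. 88. 66. 32. 30. 30.  7. -2.  2. 31.]
210 [-1.  7. 29. 29. 87. 89. 79. 89. 88. 32. 27.  6.  6. -1.  1.]
216 [-2.  1.  6. 29. 88. 80. 67. 82. 87. 67. 28. 28.  8. -0.  0.]
222 [ 1.  3.  9. 28. 66. 88. 89. 88. 73. 31. 27. 30.  9.  7. -3.]
228 [-2.  2.  0.  8. 32. 68. 66. 69. 31. 29. 31. 31. 27.  7. -1.]
234 [ 2.  5.  1.  8. 29. 33. 29. 28. 29. 32. 25.  8.  7.  7. -1.]
240 [ 1.  1. -0.  1.  7. 27. 31. 29. 10.  8.  7. -2.  0.  1.  1.]
246 [-0. -0. -1.  0. 10.  8.  8.  9.  8. -1.  1.  0.  1. -1.  1.]
```

View pics/crop1.png

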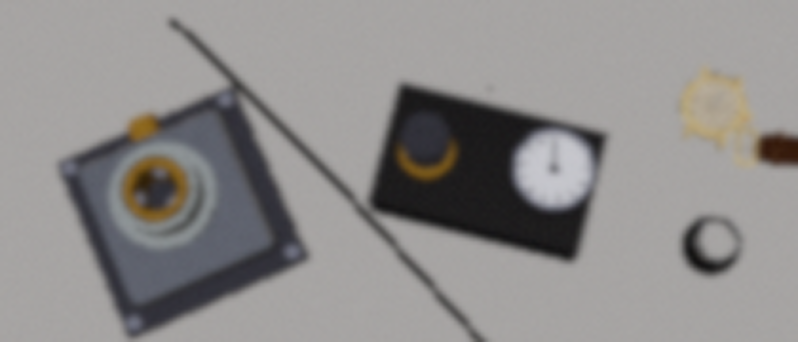

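The crop shows the coupler mouth at crop (155,188), the silencer at (427,140), the gauge dial at (553,168), the watch head at (715,105) and the loupe at (712,243). A thin dark rod or cable crosses between the coupler and the stand. The start orientation already suits the coupler, so I only need to translate.

Request:
apply_moves(steps=[-3.84,-2.56,0,0,0,0,8.7,-3.84,-2.56,0,0,0,0,8.7,-3.84,-2.56,0,0,0,0,8.7,-3.84,-2.56,0,0,0,0,8.7,-3.84,-2.56,0,0,0,0,8.7,-3.84,-2.56,0,0,0,0,8.7,-3.84,-2.56,0,0,0,0,8.7,-3.84,-2.56,0,0,0,0,8.7,-3.84,-2.56,0,0,0,0,8.7,-3.84,-2.56,0,0,0,0,8.7,0,0,0,0,0,0,8.7,0,0,0,0,0,0,8.7])

```text
time_s: 1.6
tool_pos: [0.5134, 0.1971, 0.2222]
orientation: [-0.674, -3.068, 0.0]
force: [0.3, -0.3, 0.1]
grip_width: 0.0872
grasp_force: 0.0
```

Run:
```python
from h import *
im,d,K,T=cam("wrist"); np.savez("wr1",im=im,d=d,K=K,T=T); s=robot.read_state()
im2,d2,K2,T2=cam("scene")
cv2.imwrite("pics/wr1.png",np.hstack([cv2.resize(im,(400,250)),cv2.resize(im2,(400,250))])[...,::-1])
print(s["tool_pos"],s["orientation"],s["joints"],s["force"])
P=cloud(d,K,T);z=P[...,2];near=np.hypot(P[...,0]-.513,P[...,1]-.196)<.04
for a,b in((.083,.095),(.06,.073)):
    m=near&(z>a)&(z<b);q=P[m]
    if len(q)>10: print(len(q),np.median(q,0),(np.percentile(q,1,axis=0)+np.percentile(q,99,axis=0))/2,np.ptp(q,axis=0), cv2.minEnclosingCircle((q[:,:2]*1000).astype(np.float32)))
P2=cloud(d2,K2,T2); m=(P2[...,2]>.2)&(P2[...,0]>.2)&(P2[...,0]<.45)&(P2[...,1]>-.02)&(P2[...,1]<.35)
q=P2[m]; 
for x in np.arange(.2,.45,.05):
    k=q[(q[:,0]>=x)&(q[:,0]<x+.05)]
    if len(k): print("arm",x,len(k),k.min(0),k.max(0))
```

```text
[0.51314893 0.19771566 0.22227367] [-6.72237586e-01 -3.06807263e+00  7.61014307e-06] [-0.74775523  0.1278407   0.3297851   1.72582952 -0.04336595  1.29558503
  0.73074247] [ 0.76967049 -0.09732808  0.17005221]
920 [0.51190835 0.19754995 0.0880919 ] [0.51275061 0.19715367 0.08676703] [0.04553789 0.04552848 0.00873171] ((513.1463623046875, 196.8533935546875), 22.962177276611328)
688 [0.50572285 0.19997779 0.06647002] [0.51098719 0.19688722 0.06716381] [0.05753039 0.05774918 0.01251194] ((513.2229614257812, 196.74302673339844), 29.11557388305664)
arm 0.39999999999999997 134 [0.43997758 0.12279477 0.29258736] [0.44986165 0.14893393 0.3356067 ]
```

View pics/wr1.png

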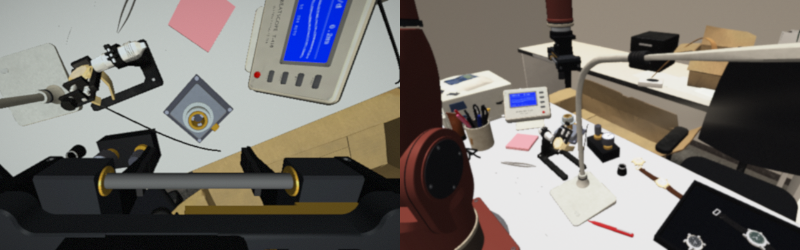

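The wrist picture shows the coupler mouth in view at (197,120), centred between the fingers. In the scene view the arm is clear of the lamp. Descending to just above the flange and closing to 5 cm.

Request:
apply_moves(steps=[0,0,4,0,0,0,8.7,0,0,4,0,0,0,8.7,0,0,4,0,0,0,8.7,0,0,2.3,0,0,0,8.7,0,0,0,0,0,0,5.0,0,0,0,0,0,0,5.0,0,0,0,0,0,0,5.0,0,0,0,0,0,0,5.0], newtons=5)

```text
time_s: 2.7
tool_pos: [0.5141, 0.1964, 0.0804]
orientation: [0.674, 3.068, 0.0]
force: [-2.5, -5.4, 4.1]
grip_width: 0.0555
grasp_force: 3.5
```

Request:
apply_moves(steps=[0,0,0,0,0,0,5.0,0,0,0,0,0,0,5.0])

```text
time_s: 2.95
tool_pos: [0.5133, 0.1943, 0.0798]
orientation: [-0.676, -3.067, 0.004]
force: [-4.8, -8.2, 7.2]
grip_width: 0.0505
grasp_force: 4.6
```

Run:
```python
from h import *
im,d,K,T=cam("wrist"); s=robot.read_state()
print(s["tool_pos"],s["orientation"],s["force"],s["torque"],s["grip_width"],s["grasp_force"])
im2,d2,K2,T2=cam("top")
cv2.imwrite("pics/p2.png",np.hstack([cv2.resize(im[150:],(400,250)),cv2.resize(im2[140:290,170:410],(400,250),interpolation=cv2.INTER_CUBIC)])[...,::-1])
```

```text
[0.51325095 0.19424011 0.07983076] [-0.67654217 -3.06658678  0.00462497] [-5.42845929 -7.09247351  7.12831202] [-1.95450712  1.21158195  0.01354248] 0.050189321262590014 4.627340426668525
```

View pics/p2.png

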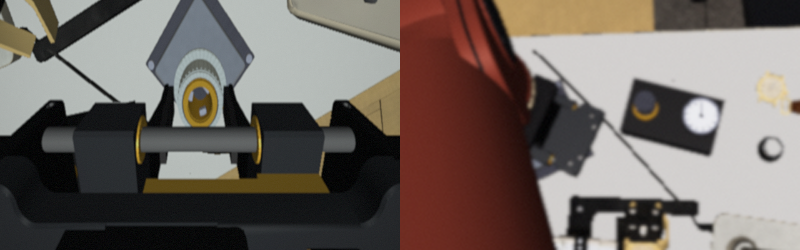

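Run:
```python
from h import *
f=np.load("top.npz");d,K,T=[f[k] for k in("d","K","T")]
P=cloud(d,K,T); s=robot.read_state(); print(s["joint_torque"],s["joints"])
Rt=R.from_rotvec(s["orientation"]).as_matrix(); Q=(P.reshape(-1,3)-s["tool_pos"])@Rt
ok=np.isfinite(Q[:,0])&(P.reshape(-1,3)[:,2]>.095)&(abs(Q[:,0])<.2)&(abs(Q[:,1])<.2)
q=Q[ok]*1000; w=P.reshape(-1,3)[ok]
o=np.argsort(np.maximum(abs(q[:,0])-37,abs(q[:,1])-95))[:12]
print(np.round(np.c_[q[o],w[o]*1000]))
f=np.load("wr1.npz");P=cloud(f["d"],f["K"],f["T"]).reshape(-1,3);Q=(P-s["tool_pos"])@Rt*1000
ok=np.isfinite(Q[:,0])&(P[:,2]>.03)&(P[:,2]<.17)&(abs(Q[:,0])<80)&(abs(Q[:,1])<140)&(np.hypot(Q[:,0],Q[:,1])>70)
q=Q[ok];print(ok.sum());o=np.argsort(np.maximum(abs(q[:,0])-37,abs(q[:,1])-95))[::max(1,ok.sum()//15)];print(np.round(q[o]))
```

```text
[-3.26498486e+00 -4.99286699e+01  3.88828302e-01 -3.71364033e+01
 -1.95854522e+00 -2.72489749e+00 -2.40117934e-02] [-0.72488663  0.25822707  0.32259066  1.88990574 -0.09367351  1.01107584
  0.7741559 ]
[[ 64. 126. -16. 508. 335.  95.]
 [ 52. 127. -18. 519. 331.  97.]
 [ 50. 127. -18. 521. 331.  98.]
 [ 68. 128. -17. 506. 339.  97.]
 [ 63. 129. -16. 510. 338.  95.]
 [ 57. 129. -17. 516. 335.  96.]
 [ 55. 129. -19. 517. 335.  98.]
 [ 53. 129. -17. 520. 334.  96.]
 [ 60. 130. -17. 514. 337.  97.]
 [ 62. 130. -19. 511. 338.  99.]
 [ 51. 130. -16. 522. 334.  95.]
 [ 54. 131. -18. 520. 335.  97.]]
3144
[[ -37.  -93.   50.]
 [  52.  103.   14.]
 [  55.  115.   -1.]
 [  52.  118.   -5.]
 [  63.  121.   -8.]
 [  65.  123.  -10.]
 [ -67. -116.   -5.]
 [ -68. -120.   14.]
 [  70.   97.   16.]
 [  49.  129.  -12.]
 [ -73. -118.  -12.]
 [  74.  112.    4.]
 [  62.  134.  -18.]
 [  51.  136.  -22.]
 [  67.  137.  -28.]
 [  66.  140.  -26.]]
```

The top view shows the gripper over the coupler and the stand undisturbed. There's an unexpected lateral force, so I'll open the fingers to see whether it goes away.

Request:
apply_moves(steps=[0,0,0,0,0,0,6.4,0,0,0,0,0,0,6.4,0,0,0,0,0,0,6.4,0,0,0,0,0,0,6.4])

```text
time_s: 3.55
tool_pos: [0.5139, 0.1969, 0.0796]
orientation: [0.674, 3.068, 0.0]
force: [-0.5, -0.3, -0.6]
grip_width: 0.0639
grasp_force: 0.0
```

Run:
```python
from h import *
im,d,K,T=cam("wrist"); s=robot.read_state()
print(s["tool_pos"],s["force"],s["torque"],s["grip_width"],s["grasp_force"])
P=cloud(d,K,T);Rt=R.from_rotvec(s["orientation"]).as_matrix();Q=(P-s["tool_pos"])@Rt*1000
print("axis meas (tool mm)",(np.array([.5132,.1968,.0798])-s["tool_pos"])@Rt*1000)
z=P[...,2];near=np.hypot(P[...,0]-.513,P[...,1]-.197)<.035
m=near&(z>.083)&(z<.095);q=Q[m]
print(m.sum(),q.min(0),q.max(0)); 
if m.sum()>20: print(cv2.minEnclosingCircle(q[:,:2].astype(np.float32)))
for t in range(-60,61,10):
    pass
cv2.imwrite("pics/p3.png",im[150:,150:520][...,::-1].repeat(2,0).repeat(2,1))
```

```text
[0.51385317 0.19680929 0.07958852] [-0.07309399  0.41281979  1.14439039] [ 0.03235082 -0.01595763 -0.01049834] 0.06374288693810778 0.0
axis meas (tool mm) [ 0.58910592 -0.28221805 -0.21153726]
2849 [-14.87934713 -33.92855236 -15.38666398] [23.44919602 33.68900332 -3.41828532]
((2.102193593978882, -0.1678232103586197), 34.62049102783203)
```

View pics/p3.png

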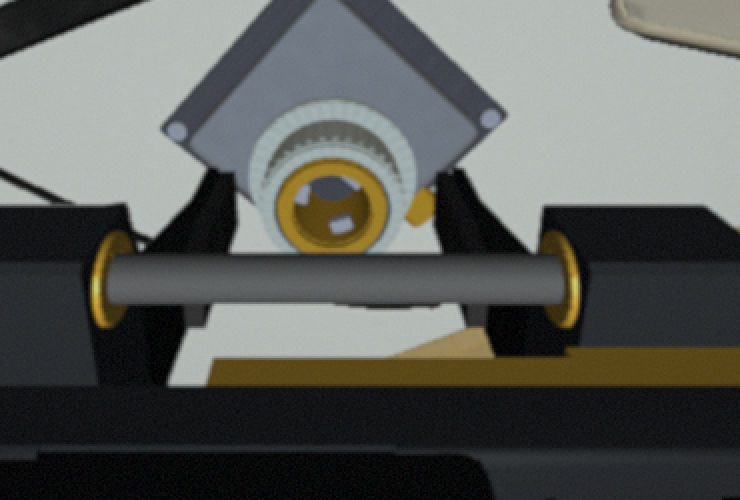

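Run:
```python
from h import *
im,d,K,T=cam("wrist"); s=robot.read_state(); np.savez("wr3",im=im,d=d,K=K,T=T)
print(s["tool_pos"],s["force"])
P=cloud(d,K,T);Rt=R.from_rotvec(s["orientation"]).as_matrix();Q=(P-s["tool_pos"])@Rt*1000
q=Q.reshape(-1,3); z=P[...,2].ravel()
for a,b in((.084,.093),(.063,.071)):
    m=(z>a)&(z<b)&(abs(q[:,1])<30)&(abs(q[:,0])<35); k=q[m]; print(a,m.sum(),k.min(0).round(1),k.max(0).round(1),np.median(k,0).round(1))
    print(cv2.minEnclosingCircle(k[:,:2].astype(np.float32)))
# knob
hsv=cv2.cvtColor(im,cv2.COLOR_RGB2HSV)
sub=Q[150+94:150+112,150+202:150+217].reshape(-1,3);c=im[244:262,352:367].reshape(-1,3)
k=(c[:,0].astype(int)-c[:,2]>60);print("knob tool mm",np.nanmedian(sub[k],0),k.sum(),"z",P[244:262,352:367].reshape(-1,3)[k][::20])
# fingers by side
for sg in(-1,1):
    m=(sg*q[:,1]>29)&(sg*q[:,1]<45)&(abs(q[:,0])<20)&(q[:,2]<1)&(q[:,2]>-60)
    k=q[m]; 
    for lo in range(-60,0,10):
        kk=k[(k[:,2]>=lo)&(k[:,2]<lo+10)]
        if len(kk): print(sg,lo,len(kk),kk.min(0).round(1),kk.max(0).round(1))
```

```text
[0.51385377 0.19675951 0.07958889] [0.66706023 0.9099782  0.4913527 ]
0.084 2488 [-14.8 -23.1 -11.4] [23.7 22.4 -4.4] [ 7.  -0.3 -8.5]
((0.9151014089584351, -0.32549387216567993), 22.935245513916016)
0.063 1748 [-13.2 -29.1   8.7] [29.6 28.4 16.6] [14.9 -0.4 13.1]
((0.5591839551925659, -0.1843036562204361), 29.25926399230957)
knob tool mm [-31.31559245  37.81892044  52.65030253] 177 z [[0.55291509 0.22228722 0.02191497]
 [0.55527119 0.22287816 0.02389306]
 [0.55732867 0.22295775 0.02406883]
 [0.55817964 0.22150088 0.02511439]
 [0.5583213  0.219303   0.02676579]
 [0.55795625 0.21470655 0.02737735]
 [0.56148966 0.2198148  0.0271916 ]
 [0.56041639 0.21279777 0.02714001]
 [0.56305722 0.21803148 0.02850888]]
-1 -60 181 [-11.1 -36.5 -60. ] [  5.4 -32.5 -50. ]
-1 -50 401 [-10.7 -44.9 -50. ] [ 12. -31. -40.]
-1 -40 262 [  0.6 -43.9 -39.8] [ 11.9 -31.1 -30. ]
-1 -30 276 [ -6.3 -41.5 -29.9] [ 12. -31. -20.]
-1 -20 224 [ -9.2 -40.3 -19.9] [ 12.  -30.9 -10.1]
-1 -10 190 [ -9.6 -40.1 -10. ] [ 11.9 -31.   -0.1]
1 -60 178 [-11.   32.3 -60. ] [  5.6  37.8 -50. ]
1 -50 383 [-10.8  32.3 -50. ] [ 12.1  45.  -40. ]
1 -40 261 [  1.7  32.4 -40. ] [ 12.   44.8 -30. ]
1 -30 270 [ -5.3  32.3 -30. ] [ 11.9  42.6 -20. ]
1 -20 229 [ -9.6  32.2 -19.9] [ 12.   41.5 -10. ]
1 -10 191 [-9.5 32.3 -9.9] [11.9 41.4 -0.2]
```

Depth puts the sleeve about 1 mm towards -y of the finger centre. I'll correct that and close in small steps, watching the force.

Request:
apply_moves(steps=[0.07,-0.1,0,0,0,0,5.8,0,0,0,0,0,0,5.8,0,0,0,0,0,0,5.8], newtons=3)

```text
time_s: 4.03
tool_pos: [0.5128, 0.196, 0.0795]
orientation: [-0.675, -3.068, 0.0]
force: [0.3, 0.4, 0.5]
grip_width: 0.0586
grasp_force: 0.0
```

Request:
apply_moves(steps=[0,0,0,0,0,0,5.4,0,0,0,0,0,0,5.4,0,0,0,0,0,0,5.4])

```text
time_s: 4.4
tool_pos: [0.5126, 0.1956, 0.0794]
orientation: [-0.675, -3.068, 0.001]
force: [-0.7, -1.8, 1.4]
grip_width: 0.054
grasp_force: 0.9
```

Request:
apply_moves(steps=[0,0,0,0,0,0,5.1,0,0,0,0,0,0,5.1,0,0,0,0,0,0,5.1])

```text
time_s: 4.78
tool_pos: [0.5123, 0.1948, 0.0793]
orientation: [-0.676, -3.067, 0.003]
force: [-3.2, -5.7, 2.3]
grip_width: 0.0511
grasp_force: 3.0
```

Run:
```python
from h import *
f=np.load("wr3.npz");P=cloud(f["d"],f["K"],f["T"])
Ti=np.linalg.inv(np.array(imaging.get_calibration("wrist")["T_tool_cam"]))
c=imaging.get_calibration("wrist")["T_tool_cam"]; print(np.round(c,3))
from scipy.spatial.transform import Rotation as R
T=f["T"]@Ti; Q=(P-T[:3,3])@T[:3,:3]*1000; q=Q.reshape(-1,3)
for sg in(-1,1):
  for lo in range(-10,30,4):
    m=(sg*q[:,1]>24)&(sg*q[:,1]<50)&(abs(q[:,0])<25)&(q[:,2]>=lo)&(q[:,2]<lo+4);k=q[m]
    if len(k): print(sg,lo,len(k),k.min(0).round(1),k.max(0).round(1))
s=robot.read_state();print(s["force"],s["torque"],s["tool_pos"])
im,d,K,T=cam("wrist");cv2.imwrite("pics/p4.png",im[170:300,220:450][...,::-1].repeat(3,0).repeat(3,1))
```

```text
[[ 0.    -0.953 -0.303  0.084]
 [ 1.     0.     0.     0.   ]
 [-0.    -0.303  0.953 -0.162]
 [ 0.     0.     0.     1.   ]]
-1 -10 87 [ -9.4 -40.  -10. ] [ 11.7 -31.1  -6. ]
-1 -6 77 [ -9.6 -39.7  -5.9] [ 11.9 -31.1  -2. ]
-1 -2 30 [ -5.3 -40.2  -2. ] [ 11.4 -31.2   0.3]
-1 10 171 [-10.5 -29.1  11.7] [ 16.4 -24.1  14. ]
-1 14 15 [-11.9 -29.1  14. ] [ 16.8 -24.2  15.4]
1 -10 82 [-9.3 32.3 -9.9] [11.9 41.4 -6. ]
1 -6 77 [-9.6 32.3 -6. ] [11.8 41.4 -2.1]
1 -2 33 [-5.4 32.4 -2. ] [11.2 40.9  0.1]
1 10 151 [-13.2  24.   11.9] [14.8 28.2 14. ]
1 14 13 [-10.4  24.4  14. ] [13.3 28.3 14.6]
[-3.16147017 -5.66717275  2.26714264] [-1.29021584  0.69920549  0.03141293] [0.51228887 0.19478445 0.0793112 ]
```

View pics/p4.png

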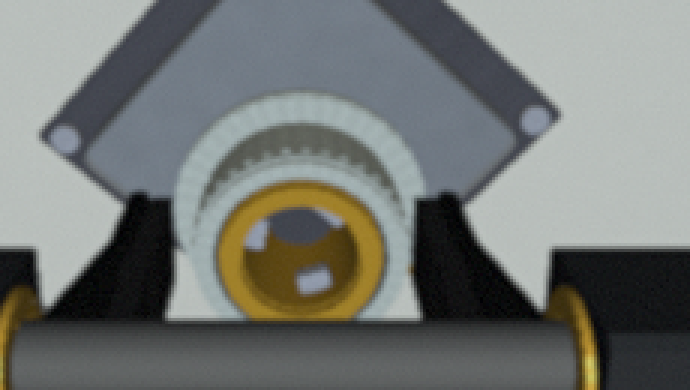

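The mouth is at (303,250) and the sleeve's outer edges at 192 and 412. The fingers' inner edges are at 170 and 418, so the right (+y) finger is closer to the sleeve. Next I'll check how high the thin cable sits.

Run:
```python
from h import *
f=np.load("top.npz");P=cloud(f["d"],f["K"],f["T"]);im=f["im"]
for v in range(172,276,6):
    u0=250+(v-170); w=im[v,u0-8:u0+9].sum(-1); k=u0-8+w.argmin()
    print(v,k,w.min(),P[v-1:v+2,k-1:k+2,2].max().round(3),P[v,k].round(3))
f=np.load("wr1.npz");P=cloud(f["d"],f["K"],f["T"]);
g=f["im"].astype(int).sum(-1); z=P[...,2]
m=(g<150)&(z<.3); m[:180]&=True
for u in range(165,350,12):
    col=g[170:250,u]; k=170+col.argmin(); print(u,k,col.min(),P[k,u].round(3))
```

```text
172 252 306 0.01 [0.623 0.196 0.007]
178 259 262 0.021 [0.605 0.178 0.019]
184 265 261 0.029 [0.589 0.164 0.029]
190 266 263 0.013 [0.58  0.165 0.009]
196 268 176 0.011 [0.566 0.16  0.008]
202 283 263 0.037 [0.547 0.125 0.034]
208 289 260 0.034 [0.534 0.112 0.031]
214 295 269 0.033 [0.521 0.1   0.031]
220 308 104 nan [0.507 0.073 0.029]
226 306 265 0.029 [0.494 0.077 0.029]
232 311 271 0.027 [0.482 0.067 0.025]
238 317 266 0.026 [0.469 0.054 0.025]
244 322 267 0.023 [0.456 0.044 0.02 ]
250 327 301 0.022 [0.443 0.034 0.022]
256 333 273 0.017 [0.43  0.022 0.015]
262 334 56 0.015 [0.418 0.02  0.013]
268 345 79 0.015 [ 0.404 -0.003  0.014]
274 349 224 0.015 [ 0.391 -0.011  0.013]
165 222 10 [ 0.479 -0.019  0.026]
177 218 30 [ 0.482 -0.007  0.016]
189 216 22 [0.487 0.01  0.015]
201 214 19 [0.492 0.025 0.013]
213 216 24 [0.499 0.048 0.03 ]
225 211 15 [0.502 0.059 0.015]
237 239 6 [0.483 0.158 0.231]
249 233 9 [0.543 0.078 0.025]
261 216 183 [0.525 0.108 0.033]
273 220 144 [0.537 0.121 0.034]
285 225 129 [0.55  0.132 0.035]
297 229 144 [0.563 0.144 0.033]
309 233 129 [0.576 0.156 0.03 ]
321 236 152 [nan nan nan]
333 239 144 [0.603 0.181 0.021]
345 240 134 [0.617 0.195 0.009]
```

The cable stays below 35 mm, so it isn't what I'm touching. The contact acts on the -y pad, so I'll shift slightly to -y and recheck.

Request:
apply_moves(steps=[0,-0.15,0,0,0,0,5.3,0,0,0,0,0,0,5.3,0,0,0,0,0,0,5.3])

```text
time_s: 5.2
tool_pos: [0.5122, 0.1949, 0.0796]
orientation: [0.674, 3.068, 0.0]
force: [-0.2, -0.5, -0.7]
grip_width: 0.0531
grasp_force: 0.5
```

Request:
apply_moves(steps=[0,-0.1,0,0,0,0,5.3,0,0,0,0,0,0,5.3])

```text
time_s: 5.45
tool_pos: [0.5118, 0.1939, 0.0797]
orientation: [0.674, 3.068, 0.001]
force: [0.3, 0.3, 0.2]
grip_width: 0.0532
grasp_force: 0.0
```

Request:
apply_moves(steps=[0,0,0,0,0,0,4.9,0,0,0,0,0,0,4.9,0,0,0,0,0,0,4.9])

```text
time_s: 5.82
tool_pos: [0.5119, 0.194, 0.0797]
orientation: [0.674, 3.068, 0.001]
force: [1.4, 1.8, -0.0]
grip_width: 0.0509
grasp_force: 3.0
```

Request:
apply_moves(steps=[0,0,0,0,0,0,4.7,0,0,0,0,0,0,4.7,0,0,0,0,0,0,4.7])

```text
time_s: 6.2
tool_pos: [0.5118, 0.194, 0.0797]
orientation: [0.674, 3.068, 0.001]
force: [1.4, 2.8, -0.7]
grip_width: 0.0508
grasp_force: 3.0
```

Both pads now touch at 50.8 mm. I'll test lower, just above the flange, to see whether the effective shape is a cylinder or a cone.

Request:
apply_moves(steps=[0,0.05,0,0,0,0,6.4,0,0,0,0,0,0,6.4,0,0,0,0,0,0,6.4,0,0,0.5,0,0,0,6.4,0,0,0.45,0,0,0,6.4,0,0,0,0,0,0,6.4])

```text
time_s: 6.95
tool_pos: [0.5115, 0.194, 0.0694]
orientation: [-0.674, -3.068, 0.001]
force: [0.6, 0.0, 0.6]
grip_width: 0.0642
grasp_force: 0.0
```

Request:
apply_moves(steps=[0,0,0,0,0,0,5.4,0,0,0,0,0,0,5.4,0,0,0,0,0,0,5.4,0,0,0,0,0,0,5.4])

```text
time_s: 7.45
tool_pos: [0.512, 0.1942, 0.0701]
orientation: [0.675, 3.068, 0.0]
force: [0.1, 0.2, 0.2]
grip_width: 0.054
grasp_force: 0.0
```

Request:
apply_moves(steps=[0,0,0,0,0,0,4.9,0,0,0,0,0,0,4.9,0,0,0,0,0,0,4.9])

```text
time_s: 7.82
tool_pos: [0.5119, 0.1942, 0.0701]
orientation: [0.674, 3.068, -0.0]
force: [0.2, -0.7, -0.0]
grip_width: 0.0507
grasp_force: 3.0
```

It is a straight cylinder of about 50.7 mm, centred at (0.512, 0.194). I'll back off to 5.2 cm and press on the flange, 8 mm of sleeve travel to begin with.

Request:
apply_moves(steps=[0,0,0,0,0,0,5.25,0,0,0.1,0,0,0,5.25,0,0,0.1,0,0,0,5.25,0,0,0.1,0,0,0,5.25,0,0,0.1,0,0,0,5.25,0,0,0,0,0,0,5.25])

```text
time_s: 8.57
tool_pos: [0.512, 0.1942, 0.0663]
orientation: [-0.675, -3.068, -0.0]
force: [-2.6, -0.8, 4.7]
grip_width: 0.0522
grasp_force: 2.3
```

Request:
apply_moves(steps=[0,0,0.1,0,0,0,5.25,0,0,0.1,0,0,0,5.25,0,0,0.1,0,0,0,5.25,0,0,0,0,0,0,5.25])

```text
time_s: 9.07
tool_pos: [0.512, 0.1942, 0.0632]
orientation: [0.675, 3.068, 0.0]
force: [-1.7, -1.3, 5.5]
grip_width: 0.0527
grasp_force: 2.2
```

Request:
apply_moves(steps=[0,0,0.1,0,0,0,5.25,0,0,0.1,0,0,0,5.25,0,0,0.1,0,0,0,5.25,0,0,0.1,0,0,0,5.25,0,0,0,0,0,0,5.25])

```text
time_s: 9.7
tool_pos: [0.512, 0.1942, 0.0593]
orientation: [0.675, 3.068, 0.0]
force: [-1.7, -1.1, 5.8]
grip_width: 0.0527
grasp_force: 2.7
```

Request:
apply_moves(steps=[0,0,0.05,0,0,0,5.25,0,0,0,0,0,0,5.25])

```text
time_s: 9.95
tool_pos: [0.512, 0.1942, 0.0588]
orientation: [0.675, 3.068, 0.0]
force: [-2.3, -1.9, 5.4]
grip_width: 0.0524
grasp_force: 2.7
```

Request:
apply_moves(steps=[0,0,0.05,0,0,0,5.25,0,0,0,0,0,0,5.25])

```text
time_s: 10.2
tool_pos: [0.5119, 0.1942, 0.0583]
orientation: [-0.675, -3.068, -0.0]
force: [-1.3, -1.4, 6.2]
grip_width: 0.0526
grasp_force: 2.7
```

Request:
apply_moves(steps=[0,0,0.05,0,0,0,5.25,0,0,0,0,0,0,5.25])

```text
time_s: 10.45
tool_pos: [0.512, 0.1942, 0.0578]
orientation: [0.675, 3.068, 0.0]
force: [-2.7, -1.8, 5.3]
grip_width: 0.0522
grasp_force: 2.7
```

Request:
apply_moves(steps=[0,0,0.05,0,0,0,5.25,0,0,0,0,0,0,5.25])

```text
time_s: 10.7
tool_pos: [0.512, 0.1942, 0.0573]
orientation: [0.675, 3.068, 0.0]
force: [-1.9, -1.3, 5.5]
grip_width: 0.0529
grasp_force: 2.8
```

Request:
apply_moves(steps=[0,0,0.05,0,0,0,5.25,0,0,0,0,0,0,5.25])

```text
time_s: 10.95
tool_pos: [0.512, 0.1942, 0.0568]
orientation: [0.675, 3.068, 0.0]
force: [-1.8, -1.0, 5.7]
grip_width: 0.0521
grasp_force: 2.8
```

Request:
apply_moves(steps=[0,0,0.05,0,0,0,5.25,0,0,0,0,0,0,5.25])

```text
time_s: 11.2
tool_pos: [0.512, 0.1942, 0.0563]
orientation: [0.675, 3.068, 0.0]
force: [-2.1, -1.0, 5.6]
grip_width: 0.0524
grasp_force: 2.8
```

Request:
apply_moves(steps=[0,0,0.05,0,0,0,5.25,0,0,0,0,0,0,5.25])

```text
time_s: 11.45
tool_pos: [0.512, 0.1942, 0.0558]
orientation: [0.675, 3.068, 0.0]
force: [-2.6, -1.3, 5.6]
grip_width: 0.0528
grasp_force: 2.8
```

Request:
apply_moves(steps=[0,0,0.05,0,0,0,5.25,0,0,0,0,0,0,5.25])

```text
time_s: 11.7
tool_pos: [0.512, 0.1942, 0.0553]
orientation: [-0.675, -3.068, -0.0]
force: [-2.7, -1.2, 5.2]
grip_width: 0.0527
grasp_force: 2.8
```

Request:
apply_moves(steps=[0,0,0.05,0,0,0,5.25,0,0,0,0,0,0,5.25])

```text
time_s: 11.95
tool_pos: [0.512, 0.1942, 0.0548]
orientation: [0.675, 3.068, 0.0]
force: [-1.6, -1.6, 5.9]
grip_width: 0.0524
grasp_force: 2.9
```

Request:
apply_moves(steps=[0,0,0.05,0,0,0,5.25,0,0,0,0,0,0,5.25])

```text
time_s: 12.2
tool_pos: [0.512, 0.1942, 0.0543]
orientation: [0.675, 3.068, 0.0]
force: [-2.5, -0.8, 6.0]
grip_width: 0.0521
grasp_force: 2.9
```

Request:
apply_moves(steps=[0,0,0.05,0,0,0,5.25,0,0,0,0,0,0,5.25])

```text
time_s: 12.45
tool_pos: [0.512, 0.1942, 0.0538]
orientation: [0.675, 3.068, 0.0]
force: [-3.0, -0.4, 5.8]
grip_width: 0.0524
grasp_force: 2.9
```

Request:
apply_moves(steps=[0,0,0.05,0,0,0,5.25,0,0,0,0,0,0,5.25])

```text
time_s: 12.7
tool_pos: [0.512, 0.1942, 0.0533]
orientation: [0.675, 3.068, 0.0]
force: [-2.3, -1.5, 6.7]
grip_width: 0.0524
grasp_force: 2.9
```

Request:
apply_moves(steps=[0,0,0.05,0,0,0,5.25,0,0,0,0,0,0,5.25])

```text
time_s: 12.95
tool_pos: [0.512, 0.1942, 0.0528]
orientation: [0.675, 3.068, 0.0]
force: [-2.4, -1.8, 5.0]
grip_width: 0.0521
grasp_force: 2.9
```

Request:
apply_moves(steps=[0,0,0.05,0,0,0,5.25,0,0,0,0,0,0,5.25])

```text
time_s: 13.2
tool_pos: [0.512, 0.1942, 0.0523]
orientation: [0.675, 3.068, 0.0]
force: [-1.9, -1.3, 6.4]
grip_width: 0.0525
grasp_force: 3.0
```

Request:
apply_moves(steps=[0,0,0.05,0,0,0,5.25,0,0,0,0,0,0,5.25])

```text
time_s: 13.45
tool_pos: [0.512, 0.1942, 0.0518]
orientation: [0.674, 3.068, 0.0]
force: [-2.8, -1.3, 6.2]
grip_width: 0.0525
grasp_force: 3.0
```

Request:
apply_moves(steps=[0,0,0.05,0,0,0,5.25,0,0,0,0,0,0,5.25])

```text
time_s: 13.7
tool_pos: [0.512, 0.1942, 0.0513]
orientation: [0.675, 3.068, 0.0]
force: [-2.4, -0.5, 5.9]
grip_width: 0.0525
grasp_force: 3.0
```

Request:
apply_moves(steps=[0,0,0.05,0,0,0,5.25,0,0,0,0,0,0,5.25])

```text
time_s: 13.95
tool_pos: [0.512, 0.1942, 0.0509]
orientation: [0.675, 3.068, 0.0]
force: [-2.8, -0.7, 7.4]
grip_width: 0.0526
grasp_force: 3.4
```

Request:
apply_moves(steps=[0,0,0.05,0,0,0,5.25,0,0,0,0,0,0,5.25])

```text
time_s: 14.2
tool_pos: [0.512, 0.1942, 0.0506]
orientation: [0.675, 3.068, 0.0]
force: [-2.7, -1.1, 8.7]
grip_width: 0.0526
grasp_force: 4.2
```

Request:
apply_moves(steps=[0,0,0.05,0,0,0,5.25,0,0,0,0,0,0,5.25])

```text
time_s: 14.45
tool_pos: [0.512, 0.1942, 0.0502]
orientation: [-0.675, -3.068, -0.001]
force: [-4.5, -1.8, 9.7]
grip_width: 0.0526
grasp_force: 5.3
```

Request:
apply_moves(steps=[0,0,0.04,0,0,0,5.25,0,0,0,0,0,0,5.25])

```text
time_s: 14.7
tool_pos: [0.512, 0.1942, 0.0499]
orientation: [0.675, 3.068, 0.001]
force: [-4.7, -1.9, 10.7]
grip_width: 0.0524
grasp_force: 5.5
```

Request:
apply_moves(steps=[0,0,0.04,0,0,0,5.25,0,0,0,0,0,0,5.25])

```text
time_s: 14.95
tool_pos: [0.5121, 0.1943, 0.0495]
orientation: [0.675, 3.068, 0.001]
force: [-4.2, -2.1, 11.6]
grip_width: 0.0527
grasp_force: 5.6
```

Request:
apply_moves(steps=[0,0,0.03,0,0,0,5.25,0,0,0,0,0,0,5.25])

```text
time_s: 15.2
tool_pos: [0.512, 0.1942, 0.0492]
orientation: [-0.675, -3.068, -0.001]
force: [-4.7, -2.0, 11.6]
grip_width: 0.0525
grasp_force: 5.9
```

Request:
apply_moves(steps=[0,0,0.03,0,0,0,5.25,0,0,0,0,0,0,5.25])

```text
time_s: 15.45
tool_pos: [0.512, 0.1942, 0.049]
orientation: [0.675, 3.068, 0.001]
force: [-4.8, -2.2, 11.8]
grip_width: 0.0525
grasp_force: 6.1
```

Request:
apply_moves(steps=[0,0,0.03,0,0,0,5.25,0,0,0,0,0,0,5.25])

```text
time_s: 15.7
tool_pos: [0.5121, 0.1942, 0.0487]
orientation: [0.675, 3.068, 0.001]
force: [-5.4, -1.3, 12.8]
grip_width: 0.0525
grasp_force: 6.3
```

Request:
apply_moves(steps=[0,0,0.03,0,0,0,5.25,0,0,0,0,0,0,5.25])

```text
time_s: 15.95
tool_pos: [0.512, 0.1943, 0.0485]
orientation: [-0.675, -3.068, -0.001]
force: [-4.7, -3.1, 14.0]
grip_width: 0.0525
grasp_force: 6.5
```

Request:
apply_moves(steps=[0,0,0.03,0,0,0,5.25,0,0,0,0,0,0,5.25])

```text
time_s: 16.2
tool_pos: [0.512, 0.1942, 0.0478]
orientation: [0.675, 3.068, 0.0]
force: [-4.2, -1.7, 9.7]
grip_width: 0.0523
grasp_force: 4.7
```

The force peaked at 14 N and then dropped, so it has passed the crest. A little further to make sure it is past the catch.

Request:
apply_moves(steps=[0,0,0.03,0,0,0,5.25,0,0,0,0,0,0,5.25])

```text
time_s: 16.45
tool_pos: [0.512, 0.1942, 0.0475]
orientation: [0.675, 3.068, 0.0]
force: [-3.1, -1.9, 8.7]
grip_width: 0.0524
grasp_force: 4.3
```

Request:
apply_moves(steps=[0,0,0.02,0,0,0,5.25,0,0,0,0,0,0,5.25])

```text
time_s: 16.7
tool_pos: [0.512, 0.1942, 0.0472]
orientation: [-0.675, -3.068, -0.0]
force: [-2.7, -1.9, 8.0]
grip_width: 0.0524
grasp_force: 4.1
```

Request:
apply_moves(steps=[0,0,0.03,0,0,0,5.25,0,0,0,0,0,0,5.25])

```text
time_s: 16.95
tool_pos: [0.512, 0.1942, 0.0469]
orientation: [0.675, 3.068, 0.0]
force: [-3.1, -0.1, 7.7]
grip_width: 0.0522
grasp_force: 3.9
```

Request:
apply_moves(steps=[0,0,0.02,0,0,0,5.25,0,0,0,0,0,0,5.25])

```text
time_s: 17.2
tool_pos: [0.512, 0.1942, 0.0467]
orientation: [-0.675, -3.068, -0.0]
force: [-2.8, -1.5, 7.2]
grip_width: 0.0524
grasp_force: 3.8
```

Request:
apply_moves(steps=[0,0,0.03,0,0,0,5.25,0,0,0,0,0,0,5.25])

```text
time_s: 17.45
tool_pos: [0.512, 0.1942, 0.0463]
orientation: [-0.675, -3.068, -0.0]
force: [-3.1, -1.1, 7.1]
grip_width: 0.0525
grasp_force: 3.7
```

Request:
apply_moves(steps=[0,0,0.02,0,0,0,5.25,0,0,0,0,0,0,5.25])

```text
time_s: 17.7
tool_pos: [0.512, 0.1942, 0.0462]
orientation: [0.675, 3.068, 0.0]
force: [-2.0, -1.5, 7.7]
grip_width: 0.0525
grasp_force: 3.7
```

Request:
apply_moves(steps=[0,0,-0.1,0,0,0,5.25,0,0,0,0,0,0,5.25])

```text
time_s: 17.95
tool_pos: [0.512, 0.1942, 0.0471]
orientation: [0.675, 3.068, 0.0]
force: [-2.7, -0.6, 5.5]
grip_width: 0.0527
grasp_force: 3.2
```

Request:
apply_moves(steps=[0,0,-0.15,0,0,0,5.25,0,0,0,0,0,0,5.25])

```text
time_s: 18.2
tool_pos: [0.512, 0.1942, 0.0487]
orientation: [0.675, 3.068, 0.0]
force: [-3.0, -0.5, 7.8]
grip_width: 0.0524
grasp_force: 3.7
```

Request:
apply_moves(steps=[0,0,0.15,0,0,0,5.25,0,0,0,0,0,0,5.25])

```text
time_s: 18.45
tool_pos: [0.512, 0.1942, 0.0471]
orientation: [0.675, 3.068, 0.0]
force: [-2.8, -1.6, 6.6]
grip_width: 0.0522
grasp_force: 3.5
```

Request:
apply_moves(steps=[0,0,0.08,0,0,0,5.25,0,0,0,0,0,0,5.25])

```text
time_s: 18.7
tool_pos: [0.512, 0.1942, 0.0463]
orientation: [0.675, 3.068, 0.0]
force: [-1.9, -1.6, 7.7]
grip_width: 0.0526
grasp_force: 3.5
```

Request:
apply_moves(steps=[0,0,0.04,0,0,0,5.25,0,0,0,0,0,0,5.25])

```text
time_s: 18.95
tool_pos: [0.512, 0.1942, 0.0459]
orientation: [0.675, 3.068, 0.0]
force: [-2.4, -0.2, 7.0]
grip_width: 0.0527
grasp_force: 3.5
```

Request:
apply_moves(steps=[0,0,0.03,0,0,0,5.25,0,0,0,0,0,0,5.25])

```text
time_s: 19.2
tool_pos: [0.512, 0.1942, 0.0456]
orientation: [0.675, 3.068, 0.0]
force: [-1.4, -1.2, 7.4]
grip_width: 0.0522
grasp_force: 3.4
```

Request:
apply_moves(steps=[0,0,0.03,0,0,0,5.25,0,0,0,0,0,0,5.25])

```text
time_s: 19.45
tool_pos: [0.512, 0.1942, 0.0453]
orientation: [0.675, 3.068, 0.0]
force: [-3.5, -0.6, 6.8]
grip_width: 0.0524
grasp_force: 3.3
```

Request:
apply_moves(steps=[0,0,0.03,0,0,0,5.25,0,0,0,0,0,0,5.25])

```text
time_s: 19.7
tool_pos: [0.512, 0.1942, 0.0449]
orientation: [-0.675, -3.068, -0.0]
force: [-2.7, -0.4, 6.9]
grip_width: 0.0524
grasp_force: 3.1
```

Request:
apply_moves(steps=[0,0,0.03,0,0,0,5.25,0,0,0,0,0,0,5.25])

```text
time_s: 19.95
tool_pos: [0.512, 0.1942, 0.0446]
orientation: [0.675, 3.068, 0.0]
force: [-2.1, -1.1, 6.0]
grip_width: 0.0523
grasp_force: 2.9
```

Request:
apply_moves(steps=[0,0,0.03,0,0,0,5.25,0,0,0,0,0,0,5.25])

```text
time_s: 20.2
tool_pos: [0.512, 0.1942, 0.0443]
orientation: [0.675, 3.068, 0.0]
force: [-0.7, -1.0, 5.4]
grip_width: 0.0524
grasp_force: 2.9
```

Request:
apply_moves(steps=[0,0,0.03,0,0,0,5.25,0,0,0,0,0,0,5.25])

```text
time_s: 20.45
tool_pos: [0.512, 0.1942, 0.0441]
orientation: [0.675, 3.068, 0.0]
force: [-2.0, -2.0, 7.1]
grip_width: 0.0523
grasp_force: 3.3
```

Request:
apply_moves(steps=[0,0,0.02,0,0,0,5.25,0,0,0,0,0,0,5.25])

```text
time_s: 20.7
tool_pos: [0.512, 0.1942, 0.0439]
orientation: [0.674, 3.068, 0.0]
force: [-3.4, -1.1, 6.8]
grip_width: 0.0526
grasp_force: 3.4
```

Request:
apply_moves(steps=[0,0,0.02,0,0,0,5.25,0,0,0,0,0,0,5.25])

```text
time_s: 20.95
tool_pos: [0.512, 0.1942, 0.0437]
orientation: [0.675, 3.068, 0.0]
force: [-1.8, -1.2, 7.4]
grip_width: 0.0521
grasp_force: 3.4
```

Request:
apply_moves(steps=[0,0,-0.1,0,0,0,5.25,0,0,0,0,0,0,5.25])

```text
time_s: 21.2
tool_pos: [0.512, 0.1942, 0.0444]
orientation: [0.675, 3.068, 0.0]
force: [-1.3, -0.0, 4.0]
grip_width: 0.0524
grasp_force: 2.1
```

Request:
apply_moves(steps=[0,0,-0.1,0,0,0,5.25,0,0,0,0,0,0,5.25])

```text
time_s: 21.45
tool_pos: [0.5119, 0.1941, 0.0452]
orientation: [-0.674, -3.068, 0.0]
force: [-0.0, -0.5, 0.4]
grip_width: 0.0525
grasp_force: 0.0
```

The sleeve is caught, with zero force on the fingers. Open, retract, move over the gauge and turn the gripper across the stand.

Request:
apply_moves(steps=[0,0,0,0,0,0,6.6,0,0,0,0,0,0,6.6,0,0,0,0,0,0,6.6,0,0,0,0,0,0,6.6,0,0,0,0,0,0,6.6,0,0,-3,0,0,0,6.6,0,0,-4,0,0,0,6.6,0,0,-4,0,0,0,8.7,0,0,-4.5,0,0,0,8.7])

```text
time_s: 22.58
tool_pos: [0.5116, 0.1939, 0.2015]
orientation: [-0.675, -3.068, 0.001]
force: [-0.1, 0.2, 0.1]
grip_width: 0.0785
grasp_force: 0.0
```

Request:
apply_moves(steps=[-1.86,-3.74,0,0,0,0,8.7,-1.86,-3.74,0,0,0,0,8.7,-1.86,-3.74,0,0,0,0,8.7,0,0,0,0,0,0,8.7])

```text
time_s: 23.08
tool_pos: [0.5157, 0.0651, 0.2007]
orientation: [0.683, 3.066, -0.0]
force: [-0.2, 0.4, -0.5]
grip_width: 0.0867
grasp_force: 0.0
```

Run:
```python
from h import *
im,d,K,T=cam("scene");P=cloud(d,K,T)
cv2.imwrite("pics/s5.png",im[...,::-1])
s=robot.read_state();print(s["joints"],s["tool_pos"],s["force"])
```

```text
[-0.61886546  0.07559261  0.42753473  1.82801878 -0.03330294  1.24454791
  0.95319881] [0.51560427 0.06749866 0.20056802] [-0.16387948  0.64076618  0.17418015]
```

View pics/s5.png

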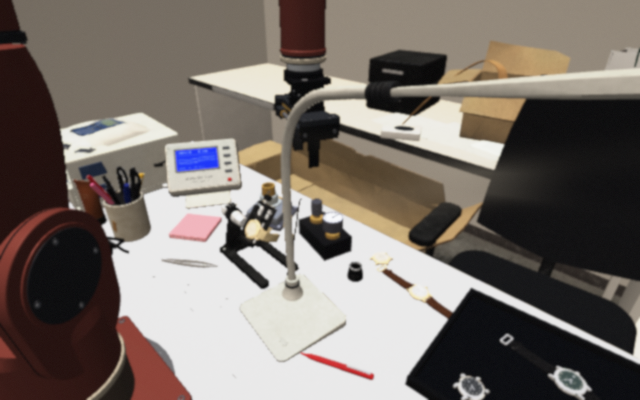

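The scene view shows the gripper above the stand at (305,130). The elbow is out on the +y side and the arm is clear of the lamp. Continuing to the gauge with the rotation.

Request:
apply_moves(steps=[-1.86,-3.74,0,0,0,0,8.7,-1.86,-3.74,0,0,0,0,8.7,0,0,0,0,0,10.1,8.7,0,0,0,0,0,10.1,8.7,0,0,0,0,0,10.1,8.7,0,0,0,0,0,10.1,8.7,0,0,0,0,0,10.1,8.7,0,0,0,0,0,10.1,8.7,0,0,0,0,0,10.1,8.7,0,0,0,0,0,10.1,8.7,0,0,0,0,0,0,8.7,0,0,0,0,0,0,8.7])

```text
time_s: 24.62
tool_pos: [0.518, -0.0139, 0.2003]
orientation: [-2.497, -1.906, 0.0]
force: [-0.1, 0.4, -0.0]
grip_width: 0.0873
grasp_force: 0.0
```

Run:
```python
from h import *
s=robot.read_state(); im,d,K,T=cam("wrist"); np.savez("wr6",im=im,d=d,K=K,T=T)
Rt=R.from_rotvec(s["orientation"]).as_matrix();print(s["tool_pos"],s["joints"],s["force"],Rt.round(3).tolist())
P=cloud(d,K,T);q=((P-s["tool_pos"])@Rt*1000).reshape(-1,3);p=P.reshape(-1,3)
m=(p[:,2]>.08)&(p[:,2]<.092)&(np.hypot(p[:,0]-.518,p[:,1]+.0145)<.035);k=q[m]
print(m.sum(),cv2.minEnclosingCircle(k[:,:2].astype(np.float32)),p[m].mean(0),np.median(k,0))
m=(p[:,2]>.08)&(p[:,2]<.1)&(np.hypot(p[:,0]-.537,p[:,1]-.053)<.03);print("sil",m.sum(),p[m].mean(0),q[m].mean(0))
```

```text
[ 0.51798661 -0.01389215  0.20030111] [-0.58634616  0.0718674   0.55848826  1.83708366 -0.0401889   1.24391288
 -0.28331144] [-0.08709285  0.44888818 -0.04945351] [[0.264, 0.965, -0.0], [0.965, -0.264, -0.0], [-0.0, -0.0, -1.0]]
1362 ((0.4851840138435364, -0.7600226402282715), 21.91999053955078) [ 0.51773736 -0.01244708  0.08658737] [  1.40457319  -0.49317498 113.65586489]
sil 621 [0.53707788 0.05418745 0.09167392] [ 70.70867181   0.45207516 108.62437632]
```

Request:
apply_moves(steps=[0.05,-0.15,4,0,0,0,8.7,0,0,4,0,0,0,8.7,0,0,4,0,0,0,8.7,0,0,2.0,0,0,0,8.7,0,0,0.67,0,0,0,8.7,0,0,0,0,0,0,8.7], newtons=5)

```text
time_s: 25.42
tool_pos: [0.5168, -0.0137, 0.0539]
orientation: [2.501, 1.901, -0.0]
force: [-0.4, -0.4, -0.2]
grip_width: 0.0869
grasp_force: 0.0
```

Request:
apply_moves(steps=[0,0,0,0,0,0,5.2,0,0,0,0,0,0,5.2,0,0,0,0,0,0,5.2,0,0,0,0,0,0,4.6,0,0,0,0,0,0,4.0,0,0,0,0,0,0,4.0], newtons=5)

```text
time_s: 26.18
tool_pos: [0.5167, -0.0137, 0.0537]
orientation: [2.502, 1.899, 0.0]
force: [0.6, 1.1, 1.2]
grip_width: 0.0436
grasp_force: 5.0
```

Request:
apply_moves(steps=[0,0,0,0,0,0,4.0,0,0,0,0,0,0,4.0,0,0,-0.5,0,0,0,4.0,0,0,-1.5,0,0,0,4.0,0,0,-2.5,0,0,0,4.0,0,0,-2.5,0,0,0,4.0,0,0,-2.5,0,0,0,4.0,0,0,-2.5,0,0,0,4.0,0,0,0,0,0,0,4.0], newtons=40)

```text
time_s: 27.3
tool_pos: [0.5179, -0.0138, 0.1761]
orientation: [2.501, 1.898, 0.006]
force: [0.9, 1.1, -1.2]
grip_width: 0.0431
grasp_force: 40.0
```

Run:
```python
from h import *
s=robot.read_state(); im,d,K,T=cam("wrist"); np.savez("wr7",im=im,d=d,K=K,T=T)
im2,d2,K2,T2=cam("scene"); np.savez("sc7",im=im2,d=d2,K=K2,T=T2)
Rt=R.from_rotvec(s["orientation"]).as_matrix();print(s["tool_pos"],s["force"],s["grip_width"],s["grasp_force"])
P=cloud(d,K,T);q=((P-s["tool_pos"])@Rt*1000).reshape(-1,3)
m=(q[:,2]<-28)&(q[:,2]>-40)&(abs(q[:,0])<30)&(abs(q[:,1])<21);k=q[m]
print(m.sum(),k.min(0),k.max(0),np.median(k,0),cv2.minEnclosingCircle(k[:,:2].astype(np.float32)))
A=np.c_[k[:,:2],np.ones(len(k))];print("dial plane",np.linalg.lstsq(A,k[:,2],rcond=None)[0])
cv2.imwrite("pics/p7.png",np.hstack([cv2.resize(im,(400,250)),cv2.resize(im2[60:260,220:420],(300,250))])[...,::-1])
```

```text
[ 0.51785383 -0.01378811  0.17613799] [ 0.91792926  1.07448405 -1.17336453] 0.04309251966381947 39.999906392768025
2899 [-21.4029448  -20.98703736 -36.23395354] [ 22.58636662  20.99338943 -28.00937992] [  9.53347887  -0.20424006 -32.88912468] ((0.5330942273139954, -0.3339022099971771), 22.387428283691406)
dial plane [ 2.37360824e-02  1.37333475e-03 -3.29533408e+01]
```

View pics/p7.png

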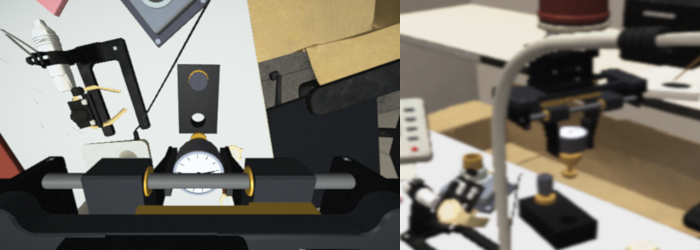

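The gauge is held upright (dial at (195,170) in the wrist picture) and the silencer is still in the stand. Rotate back and move above the coupler.

Request:
apply_moves(steps=[0,0,0,0,0,-10.1,4.0,0,0,0,0,0,-10.1,4.0,0,0,0,0,0,-10.1,4.0,0,0,0,0,0,-10.1,4.0,0,0,0,0,0,-10.1,4.0,0,0,0,0,0,-10.1,4.0,0,0,0,0,0,-10.1,4.0,0,0,0,0,0,-10.1,4.0,1.85,3.79,0,0,0,0,4.0,1.85,3.79,0,0,0,0,4.0,1.85,3.79,0,0,0,0,4.0,1.85,3.79,0,0,0,0,4.0,1.85,3.79,0,0,0,0,4.0,0,0,0,0,0,0,4.0,0,0,0,0,0,0,4.0])

```text
time_s: 29.28
tool_pos: [0.5117, 0.1961, 0.1727]
orientation: [-0.675, -3.067, 0.003]
force: [0.3, -0.6, -1.6]
grip_width: 0.0431
grasp_force: 40.0
```

Run:
```python
from h import *
s=robot.read_state(); im,d,K,T=cam("wrist"); np.savez("wr8",im=im,d=d,K=K,T=T)
Rt=R.from_rotvec(s["orientation"]).as_matrix();print(s["tool_pos"],s["force"],s["grip_width"],Rt.round(3).tolist())
P=cloud(d,K,T);p=P.reshape(-1,3);q=((P-s["tool_pos"])@Rt*1000).reshape(-1,3)
m=(q[:,2]<-28)&(q[:,2]>-40)&(abs(q[:,0])<30)&(abs(q[:,1])<21);k=q[m]
print("dial",m.sum(),cv2.minEnclosingCircle(k[:,:2].astype(np.float32)))
r=np.hypot(p[:,0]-.5135,p[:,1]-.1968)
for a,b,rr in((.084,.094,.025),(.055,.075,.03),(.035,.054,.035)):
    m=(p[:,2]>a)&(p[:,2]<b)&(r<rr);k=q[m]
    if len(k)>10: print(a,m.sum(),np.median(p[m],0),cv2.minEnclosingCircle(k[:,:2].astype(np.float32)),k.min(0),k.max(0))
# collar / plug in tool frame
m=(q[:,2]>0)&(q[:,2]<60)&(abs(q[:,0])<20)&(abs(q[:,1])<20)
for lo in range(0,60,6):
    k=q[m&(q[:,2]>=lo)&(q[:,2]<lo+6)]
    if len(k)>5: print("plug",lo,len(k),k.min(0).round(1),k.max(0).round(1))
cv2.imwrite("pics/p8.png",im[100:340,190:450][...,::-1].repeat(2,0).repeat(2,1))
```

```text
[0.51174639 0.19614556 0.17265821] [ 0.29642955 -0.62049551 -1.60463635] 0.043099637326254096 [[-0.908, 0.42, -0.001], [0.42, 0.908, -0.002], [0.001, -0.002, -1.0]]
dial 2904 ((0.20635825395584106, -0.12067548930644989), 22.823244094848633)
0.084 394 [0.50613641 0.2034236  0.08868388] ((-0.9927958250045776, 1.4618829488754272), 17.119441986083984) [-11.48676029 -14.89900382  82.01688288] [16.09457127 18.21032059 88.57147568]
0.055 839 [0.50749099 0.19926327 0.06516673] ((-1.0782662630081177, 1.5267364978790283), 23.090469360351562) [-14.53021067 -21.41202659  97.69547451] [ 21.85823067  24.08828194 117.50726424]
0.035 661 [0.49750801 0.20598583 0.04373415] ((-1.207170009613037, 1.5532993078231812), 29.15382194519043) [-22.42960774 -27.33749652 118.7050292 ] [ 27.53955745  29.91492214 135.4009463 ]
plug 6 29 [13.6 -7.8  8.6] [16.5  8.3 12. ]
plug 12 10 [13.1 -7.1 12.1] [15.6  9.1 13.8]
plug 36 171 [ 2.1 -9.9 37.3] [11.2 10.5 42. ]
plug 42 19 [  1.6 -10.1  42.1] [11.1  9.7 44.2]
```

View pics/p8.png

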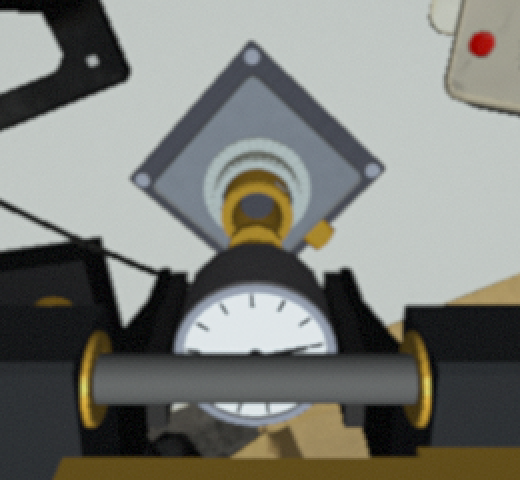

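The picture shows the plug just above the mouth at (257,205), with the sleeve held down. A correction of (-1.2, +1.4) mm, then descend to 6 mm inside the mouth.

Request:
apply_moves(steps=[-0.12,0.14,1.0,0,0,0,4.0,0,0,1.0,0,0,0,4.0,0,0,1.0,0,0,0,4.0,0,0,0.5,0,0,0,4.0,0,0,0,0,0,0,4.0])

```text
time_s: 29.95
tool_pos: [0.5135, 0.1977, 0.1382]
orientation: [-0.675, -3.068, 0.001]
force: [0.2, 0.5, -1.6]
grip_width: 0.043
grasp_force: 40.0
```

Request:
apply_moves(steps=[0,0,0.2,0,0,0,4.0,0,0,0.2,0,0,0,4.0,0,0,0.2,0,0,0,4.0,0,0,0,0,0,0,4.0])

```text
time_s: 30.45
tool_pos: [0.5137, 0.1975, 0.1325]
orientation: [-0.675, -3.068, 0.001]
force: [-0.4, -1.4, -2.3]
grip_width: 0.043
grasp_force: 40.0
```

Request:
apply_moves(steps=[0,0,0.15,0,0,0,4.0,0,0,0.15,0,0,0,4.0,0,0,0,0,0,0,4.0])

```text
time_s: 30.82
tool_pos: [0.5136, 0.1975, 0.1294]
orientation: [-0.675, -3.068, 0.001]
force: [-0.8, -3.0, -2.4]
grip_width: 0.0432
grasp_force: 40.0
```

Request:
apply_moves(steps=[0,0,0.15,0,0,0,4.0,0,0,0.15,0,0,0,4.0,0,0,0,0,0,0,4.0])

```text
time_s: 31.2
tool_pos: [0.5136, 0.1975, 0.1264]
orientation: [-0.675, -3.068, 0.001]
force: [-1.8, -5.2, -0.4]
grip_width: 0.043
grasp_force: 40.0
```

The bore wall is pushing towards -y; I'll relieve it.

Request:
apply_moves(steps=[0,-0.1,0,0,0,0,4.0,0,0,0,0,0,0,4.0])

```text
time_s: 31.45
tool_pos: [0.5134, 0.1974, 0.1266]
orientation: [0.674, 3.068, 0.001]
force: [0.4, -1.5, -1.4]
grip_width: 0.043
grasp_force: 40.0
```

Request:
apply_moves(steps=[0,0,0.15,0,0,0,4.0,0,0,0.15,0,0,0,4.0,0,0,0,0,0,0,4.0])

```text
time_s: 31.82
tool_pos: [0.5134, 0.1973, 0.1236]
orientation: [0.674, 3.068, 0.001]
force: [0.0, -0.0, -1.4]
grip_width: 0.0431
grasp_force: 40.0
```

Request:
apply_moves(steps=[0,0,0.15,0,0,0,4.0,0,0,0.15,0,0,0,4.0,0,0,0,0,0,0,4.0])

```text
time_s: 32.2
tool_pos: [0.5133, 0.1972, 0.1205]
orientation: [-0.674, -3.068, -0.0]
force: [0.2, -0.5, -1.9]
grip_width: 0.0429
grasp_force: 40.0
```

Request:
apply_moves(steps=[0,0,0.1,0,0,0,4.0,0,0,0.05,0,0,0,4.0,0,0,0,0,0,0,4.0])

```text
time_s: 32.58
tool_pos: [0.5133, 0.197, 0.1191]
orientation: [-0.675, -3.068, 0.0]
force: [0.2, 1.5, -2.0]
grip_width: 0.043
grasp_force: 40.0
```

Request:
apply_moves(steps=[0,0,0.1,0,0,0,4.0,0,0,0,0,0,0,4.0])

```text
time_s: 32.83
tool_pos: [0.5133, 0.1969, 0.1181]
orientation: [-0.675, -3.068, 0.0]
force: [0.1, -0.4, -2.0]
grip_width: 0.0432
grasp_force: 40.0
```

Request:
apply_moves(steps=[0,0,0.1,0,0,0,4.0,0,0,0,0,0,0,4.0])

```text
time_s: 33.08
tool_pos: [0.5133, 0.1969, 0.1171]
orientation: [-0.675, -3.068, 0.0]
force: [-0.7, -0.8, -0.9]
grip_width: 0.0435
grasp_force: 40.0
```

Request:
apply_moves(steps=[0,0,0.1,0,0,0,4.0,0,0,0,0,0,0,4.0])

```text
time_s: 33.33
tool_pos: [0.5133, 0.1969, 0.1161]
orientation: [-0.675, -3.068, 0.0]
force: [0.3, 0.6, -1.8]
grip_width: 0.0433
grasp_force: 40.0
```

Request:
apply_moves(steps=[0,0,0.1,0,0,0,4.0,0,0,0,0,0,0,4.0])

```text
time_s: 33.58
tool_pos: [0.5133, 0.1969, 0.1151]
orientation: [-0.675, -3.068, 0.0]
force: [1.4, 1.7, -0.9]
grip_width: 0.043
grasp_force: 40.0
```

Request:
apply_moves(steps=[0,0,0.1,0,0,0,4.0,0,0,0,0,0,0,4.0])

```text
time_s: 33.83
tool_pos: [0.5135, 0.197, 0.1142]
orientation: [0.675, 3.068, 0.0]
force: [-0.2, -0.7, -0.6]
grip_width: 0.0432
grasp_force: 40.0
```

Request:
apply_moves(steps=[0,0,0.1,0,0,0,4.0,0,0,0,0,0,0,4.0])

```text
time_s: 34.08
tool_pos: [0.5135, 0.197, 0.1133]
orientation: [0.675, 3.068, 0.0]
force: [0.0, 0.1, 2.1]
grip_width: 0.0429
grasp_force: 40.0
```

Request:
apply_moves(steps=[0,0,0.1,0,0,0,4.0,0,0,0,0,0,0,4.0])

```text
time_s: 34.33
tool_pos: [0.5135, 0.197, 0.1122]
orientation: [0.675, 3.068, 0.0]
force: [0.7, 0.1, 1.2]
grip_width: 0.043
grasp_force: 40.0
```

Request:
apply_moves(steps=[0,0,0.1,0,0,0,4.0,0,0,0,0,0,0,4.0])

```text
time_s: 34.58
tool_pos: [0.5135, 0.1969, 0.1113]
orientation: [0.675, 3.068, 0.0]
force: [-0.2, -0.3, 4.0]
grip_width: 0.0432
grasp_force: 40.0
```

Request:
apply_moves(steps=[0,0,0.1,0,0,0,4.0,0,0,0,0,0,0,4.0])

```text
time_s: 34.83
tool_pos: [0.5139, 0.1969, 0.111]
orientation: [0.675, 3.067, 0.001]
force: [-2.0, -0.9, 10.0]
grip_width: 0.0428
grasp_force: 40.0
```

Request:
apply_moves(steps=[0,0,0.1,0,0,0,4.0,0,0,0,0,0,0,4.0])

```text
time_s: 35.08
tool_pos: [0.5136, 0.197, 0.1095]
orientation: [0.675, 3.068, 0.001]
force: [-0.8, -1.9, 5.6]
grip_width: 0.043
grasp_force: 40.0
```

Request:
apply_moves(steps=[0,0,0.05,0,0,0,4.0,0,0,0,0,0,0,4.0])

```text
time_s: 35.33
tool_pos: [0.5137, 0.197, 0.1091]
orientation: [0.675, 3.068, 0.001]
force: [-0.7, -0.7, 5.0]
grip_width: 0.0431
grasp_force: 40.0
```

Request:
apply_moves(steps=[0,0,0.05,0,0,0,4.0,0,0,0,0,0,0,4.0])

```text
time_s: 35.58
tool_pos: [0.5136, 0.197, 0.1085]
orientation: [0.674, 3.068, 0.001]
force: [-0.9, -0.8, 6.2]
grip_width: 0.0431
grasp_force: 40.0
```

Request:
apply_moves(steps=[0,0,0.05,0,0,0,4.0,0,0,0,0,0,0,4.0])

```text
time_s: 35.83
tool_pos: [0.5138, 0.197, 0.1084]
orientation: [0.675, 3.068, 0.001]
force: [-1.2, -1.1, 8.9]
grip_width: 0.043
grasp_force: 40.0
```

```bash
cat > sl.py <<'E'
from h import *
s=robot.read_state(); im,d,K,T=cam("wrist")
Rt=R.from_rotvec(s["orientation"]).as_matrix()
P=cloud(d,K,T);p=P.reshape(-1,3);q=((P-s["tool_pos"])@Rt*1000).reshape(-1,3)
r=np.hypot(p[:,0]-.5133,p[:,1]-.1968); v=q[:,0]>5
m=v&(r>.0245)&(r<.028)&(p[:,2]>.03)&(p[:,2]<.1);print("flange z",m.sum(),np.median(p[m],0) if m.any() else 0)
m=v&(r>.0185)&(r<.0225)&(p[:,2]>.03)&(p[:,2]<.1);print("sleeve top z",m.sum(),np.percentile(p[m,2],90) if m.any() else 0)
m=(q[:,2]<-28)&(q[:,2]>-45)&(abs(q[:,0])<30)&(abs(q[:,1])<19);k=q[m];
print("dial",np.median(p[m],0),cv2.minEnclosingCircle(k[:,:2].astype(np.float32)))
print(np.linalg.lstsq(np.c_[k[:,:2],np.ones(len(k))],k[:,2],rcond=None)[0],s["force"],s["tool_pos"],s["time_s"])
E
python3 sl.py
```

```text
flange z 550 [0.49251989 0.20880847 0.06623648]
sleeve top z 674 0.08852995537934859
dial [0.50506933 0.2002059  0.14128237] ((0.1381141096353531, 0.6064227819442749), 22.232973098754883)
[ 1.82889795e-02  4.36379335e-05 -3.29291140e+01] [-1.24254725 -1.07896637  8.86128993] [0.51381094 0.19696159 0.10836253] 35.825
```

The sleeve has sprung forward (flange at 66 mm). A gentle upward tug will check the lock.

Request:
apply_moves(steps=[0,0,-0.2,0,0,0,4.0,0,0,0,0,0,0,4.0])

```text
time_s: 36.12
tool_pos: [0.5135, 0.197, 0.1099]
orientation: [0.675, 3.068, 0.0]
force: [-0.2, -0.6, 6.1]
grip_width: 0.0431
grasp_force: 40.0
```

Request:
apply_moves(steps=[0,0,-0.1,0,0,0,4.0,0,0,0,0,0,0,4.0])

```text
time_s: 36.38
tool_pos: [0.5135, 0.197, 0.1107]
orientation: [0.674, 3.068, 0.0]
force: [0.1, -0.4, 5.0]
grip_width: 0.0433
grasp_force: 40.0
```

Request:
apply_moves(steps=[0,0,-0.1,0,0,0,4.0,0,0,0,0,0,0,4.0])

```text
time_s: 36.62
tool_pos: [0.5134, 0.197, 0.1116]
orientation: [0.675, 3.068, 0.0]
force: [0.9, 1.0, 1.9]
grip_width: 0.0433
grasp_force: 40.0
```

Request:
apply_moves(steps=[0,0,-0.1,0,0,0,4.0,0,0,0,0,0,0,4.0])

```text
time_s: 36.88
tool_pos: [0.5134, 0.197, 0.1127]
orientation: [-0.675, -3.068, 0.0]
force: [0.8, -0.0, 1.1]
grip_width: 0.0434
grasp_force: 40.0
```

Request:
apply_moves(steps=[0,0,-0.05,0,0,0,4.0,0,0,0,0,0,0,4.0])

```text
time_s: 37.12
tool_pos: [0.5134, 0.197, 0.1132]
orientation: [0.675, 3.068, -0.0]
force: [0.6, 0.6, 0.6]
grip_width: 0.0431
grasp_force: 40.0
```

```bash
python3 sl.py
```

```text
flange z 516 [0.49228585 0.20716701 0.06623458]
sleeve top z 646 0.08859503592914769
dial [0.50456922 0.20024786 0.14601043] ((0.5345771908760071, 1.3146058320999146), 22.476444244384766)
[ 2.49673568e-02 -1.54631057e-03 -3.29241580e+01] [0.63781851 0.62488067 0.62733947] [0.51339066 0.19697344 0.11315711] 37.125
```

Request:
apply_moves(steps=[0,0,-0.05,0,0,0,4.0,0,0,0,0,0,0,4.0])

```text
time_s: 37.42
tool_pos: [0.5134, 0.197, 0.1137]
orientation: [-0.675, -3.068, 0.0]
force: [0.5, 0.8, 2.4]
grip_width: 0.0432
grasp_force: 40.0
```

Request:
apply_moves(steps=[0,0,-0.05,0,0,0,4.0,0,0,0,0,0,0,4.0])

```text
time_s: 37.67
tool_pos: [0.5133, 0.1969, 0.1142]
orientation: [-0.675, -3.068, 0.0]
force: [0.9, 1.7, 0.9]
grip_width: 0.0432
grasp_force: 40.0
```

Request:
apply_moves(steps=[0,0,-0.05,0,0,0,4.0,0,0,0,0,0,0,4.0])

```text
time_s: 37.92
tool_pos: [0.513, 0.1966, 0.1143]
orientation: [-0.675, -3.067, 0.001]
force: [0.6, -0.6, -1.4]
grip_width: 0.0433
grasp_force: 40.0
```

Request:
apply_moves(steps=[0,0,-0.05,0,0,0,4.0,0,0,0,0,0,0,4.0])

```text
time_s: 38.17
tool_pos: [0.5133, 0.1968, 0.115]
orientation: [-0.675, -3.068, 0.0]
force: [-0.6, 0.5, -1.4]
grip_width: 0.0433
grasp_force: 40.0
```

Request:
apply_moves(steps=[0,0,-0.05,0,0,0,4.0,0,0,0,0,0,0,4.0])

```text
time_s: 38.42
tool_pos: [0.5134, 0.197, 0.1157]
orientation: [-0.674, -3.068, 0.0]
force: [0.4, 0.7, -1.7]
grip_width: 0.0433
grasp_force: 40.0
```

Request:
apply_moves(steps=[0,0,-0.05,0,0,0,4.0,0,0,0,0,0,0,4.0])

```text
time_s: 38.67
tool_pos: [0.5132, 0.197, 0.1158]
orientation: [-0.674, -3.068, 0.001]
force: [0.5, 1.0, -6.0]
grip_width: 0.0428
grasp_force: 40.0
```

Request:
apply_moves(steps=[0,0,-0.05,0,0,0,4.0,0,0,0,0,0,0,4.0])

```text
time_s: 38.92
tool_pos: [0.513, 0.1969, 0.116]
orientation: [-0.674, -3.068, 0.001]
force: [2.3, 1.8, -13.0]
grip_width: 0.043
grasp_force: 40.0
```

Request:
apply_moves(steps=[0,0,-0.05,0,0,0,4.0,0,0,0,0,0,0,4.0])

```text
time_s: 39.17
tool_pos: [0.5122, 0.1963, 0.1161]
orientation: [-0.674, -3.066, 0.003]
force: [-0.3, 0.1, -17.8]
grip_width: 0.0436
grasp_force: 40.0
```

```bash
python3 sl.py
```

```text
flange z 520 [0.49216258 0.20756097 0.06629971]
sleeve top z 599 0.08854231652842469
dial [0.50359602 0.19957861 0.14881991] ((0.24821020662784576, 0.0021891705691814423), 22.466106414794922)
[ 2.20977399e-02  1.17529069e-03 -3.27884795e+01] [ -0.2803261    0.09376926 -17.78962651] [0.51223285 0.1962547  0.11607521] 39.175
```

It is locked: it held an 18 N pull. Relax, release and retreat.

Request:
apply_moves(steps=[0,0,0.2,0,0,0,4.0,0,0,0.1,0,0,0,4.0,0,0,0,0,0,0,4.0,0,0,0,0,0,0,4.8,0,0,0,0,0,0,5.6,0,0,0,0,0,0,7,0,0,0,0,0,0,8.7,0,0,0,0,0,0,8.7,0,0,0,0,0,0,8.7,0,0,-3,0,0,0,8.7,0,0,-4,0,0,0,8.7,0,0,-4,0,0,0,8.7,0,0,0,0,0,0,8.7], newtons=10)

```text
time_s: 40.85
tool_pos: [0.515, 0.1976, 0.2274]
orientation: [0.674, 3.064, 0.006]
force: [0.9, -0.2, -1.4]
grip_width: 0.0868
grasp_force: 0.0
```

Run:
```python
from h import *
s=robot.read_state(); im,d,K,T=cam("wrist"); P=cloud(d,K,T).reshape(-1,3)
r=np.hypot(P[:,0]-.5133,P[:,1]-.1968)
m=(r<.03)&(P[:,2]>.125)&(P[:,2]<.16);k=P[m]
print("dial",m.sum(),np.median(k,0),cv2.minEnclosingCircle((k[:,:2]*1000).astype(np.float32)),np.linalg.lstsq(np.c_[k[:,:2]-k[:,:2].mean(0),np.ones(len(k))],k[:,2],rcond=None)[0])
m=(r>.0245)&(r<.028)&(P[:,2]>.04)&(P[:,2]<.1);print("flange",np.median(P[m],0),m.sum())
im,d,K,T=cam("top");P=cloud(d,K,T)
for n,(a,b,c,e) in (("head",(382,405,182,205)),("loupe",(382,402,218,240)),("sil",(300,335,180,225))):
    w=P[c:e,a:b].reshape(-1,3); w=w[w[:,2]>(.06 if n=="sil" else .006)]; print(n,np.median(w,0).round(4))
print(s["tool_pos"],s["force"],s["time_s"])
```

```text
dial 1880 [0.51124365 0.19889254 0.14695337] ((513.544677734375, 197.7824249267578), 22.01091957092285) [ 0.13124248 -0.06289147  0.14578972]
flange [0.49777045 0.20713055 0.06665398] 246
head [ 0.564  -0.1127  0.0094]
loupe [ 0.4804 -0.1005  0.0235]
sil [0.5349 0.0533 0.0914]
[0.51503242 0.19759343 0.22743807] [ 0.93776811 -0.19587566 -1.36181016] 40.85
```

```bash
cat > tilt.py <<'E'
from h import *
for n in ("wrist","wrist","top"):
    im,d,K,T=cam(n); P=cloud(d,K,T); g=im.min(-1)
    r=np.hypot(P[...,0]-.5135,P[...,1]-.197)
    m=(r<.021)&(P[...,2]>.125)&(P[...,2]<.16)&(g>90)
    k=P[m]
    if len(k)<50: print(n,len(k));continue
    for _ in range(6):
        c=k[:,:2].mean(0); A=np.c_[k[:,:2]-c,np.ones(len(k))]; f=np.linalg.lstsq(A,k[:,2],rcond=None)[0]; e=abs(A@f-k[:,2]); k=k[e<max(.0015,2*np.median(e))]
    print(n,len(k),c,f,"tilt",np.hypot(*f[:2]),"z",f[2])
s=robot.read_state();print(s["tool_pos"],s["time_s"])
E
python3 tilt.py
```

```text
wrist 1468 [0.51347213 0.19714775] [-0.00420192 -0.00186855  0.14702734] tilt 0.0045986576657351666 z 0.14702733527798442
wrist 1483 [0.51326577 0.19723237] [-0.00324925 -0.00265862  0.14703386] tilt 0.004198315416825617 z 0.14703386351958841
top 1
[0.51275754 0.19668992 0.22283546] 41.1
```

```bash
python3 -c "
from cell import robot
print(robot.close_job())"
```

```text
the job is handed in; nothing more can be done
None
```

The job is handed in at about 41 s: the gauge stands upright in the coupler with the sleeve sprung fully forward, it held an 18 N test pull, and the silencer, loupe and watch head measured unmoved; the hand-in returned no verdict.

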